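# Choose the matching kiln prop and lay the next shelf

## Task

Build the next level of the kiln: from the four spare props on the ware board pick the one exactly as tall as the two props already standing on the kiln's floor shelf, and stand it upright, centred on the empty round prop mark. Then lay the slotted kiln shelf level on all three props, square with the floor shelf and with its edges above the floor shelf's edges. Set both pieces down gently without dropping them, and leave the clay grates, the two standing props and the other spare props where they are.

Things in the scene. Friction and masses are not known exactly. Their poses are not given: they have to be found in the camera images.
- hearth: fixed kiln base: firebrick plinth 240 (x) x 190 (y) x 50 mm, steel-framed; on it, centred, the pale floor shelf 200 x 150 x 15 mm, top 65 mm above the bench. Origin: centre of the underside, on the bench; z up, x away from the robot (up to 0.25 rad askew). Brown round prop marks, 42 mm diameter, on the floor shelf at (78, 52) and (78, -52) mm, both occupied, and (-78, 0) mm, empty.
- prop_mark (a point): centre of the empty round prop mark, on the upper face of the floor shelf (65 mm above the bench), midway along the edge nearest the robot; axes parallel to the hearth's.
- prop_left: loose round kiln prop, cream cordierite, 38 mm diameter, 100 mm tall, standing on the occupied mark on the hearth's +y side; origin at the centre of its foot, z up.
- prop_right: the same kind of prop, 38 mm diameter, 100 mm tall, standing on the occupied mark on the hearth's -y side; origin at the centre of its foot, z up.
- prop_75: a loose round kiln prop standing upright on the ware board, cream cordierite, 38 mm diameter, 75 mm tall, 0.16 kg; origin at the centre of its foot, z axis up along it.
- prop_88: a loose round kiln prop standing upright on the ware board, cream cordierite, 38 mm diameter, 88 mm tall, 0.18 kg; origin at the centre of its foot, z axis up along it.
- prop_100: a loose round kiln prop standing upright on the ware board, cream cordierite, 38 mm diameter, 100 mm tall, 0.21 kg; origin at the centre of its foot, z axis up along it.
- prop_112: a loose round kiln prop standing upright on the ware board, cream cordierite, 38 mm diameter, 112 mm tall, 0.24 kg; origin at the centre of its foot, z axis up along it.
- ware_board: fixed square plywood board 150 x 150 x 18 mm on the bench that carries the four spare props in a 2 x 2 group about 88 mm apart (any prop in any place); origin: centre of its underside.
- shelf: loose slotted kiln shelf, cream cordierite, 200 (x) x 150 (y) x 12 mm, about 0.6 kg, level on two battens, underside 30 mm above the bench. Origin: centre of the underside; x along its length, z up. Two through slots, each 100 (x) x 34 mm (y), flank a middle bar 24 mm wide (y), which can be gripped at the centre with a finger in each slot. Same when turned half round.
- battens: two fixed wooden battens on the bench, each 26 x 200 x 30 mm, running along y at x = -75 and +75 mm from the origin (centre between them, on the bench); they carry the shelf's ends, and beneath its slots there is free space down to the bench.
- grate_low: lower of two loose clay stove grates, round discs with holes, 100 mm diameter, 25 mm thick, 0.34 kg, stacked on the floor shelf between the props, centred about 10 mm to +x of the hearth's centre; origin: centre of its underside.
- grate_top: upper of the two grates, same size; its top is 115 mm above the bench; origin: centre of its underside.
Things that resemble listed ones, but are neither listed nor needed, are in the scene too. There is more than one size of the shelf; the job needs the larger.

How it is judged:
On the way:
1. the 100 mm prop stands upright on the empty mark, let go (horizontal distance between prop_100 and prop_mark below 0.012 m and angle between prop_100's own z axis and vertical below 0.03 rad and z of prop_100 in the frame of hearth between 0.062 and 0.068 m and contact force between the fingers and prop_100 below 0.05 N), for 0.2 s.
At the end, for the whole second after the job is handed in: All at rest: the 100 mm prop upright (0.03 rad), within 12 mm of the mark; shelf on all three props, level within 0.025 rad, centred on the hearth within 15 mm, square within 0.09 rad; standing props and grates within 15 mm, other props within 30 mm of their starts (horizontal distance between prop_100 and prop_mark below 0.012 m and angle between each of prop_100, prop_left, prop_right's own z axis and vertical below 0.03 rad and z of prop_100 in the frame of hearth between 0.062 and 0.068 m and angle between shelf's own z axis and vertical below 0.025 rad and horizontal distance between shelf and hearth below 0.015 m and angle between the x axis of shelf and the x axis of hearth, either way round below 0.09 rad and z of shelf in the frame of hearth between 0.16 and 0.169 m and linear speed of each of shelf, prop_100 below 0.01 m/s and contact force between shelf and prop_100 above 0.1 N and contact force between shelf and prop_left above 0.1 N and contact force between shelf and prop_right above 0.1 N and distance of each of prop_left, prop_right, grate_low, grate_top from where it was at the start of the episode below 0.015 m and distance of each of prop_75, prop_88, prop_112 from where it was at the start of the episode below 0.03 m); the robot touches nothing.
It fails at once if a standing prop or a grate is shifted by more than 15 mm (distance of any of prop_left, prop_right, grate_low, grate_top from where it was at the start of the episode above 0.015 m).
It fails at once if another spare prop is moved by more than 30 mm (distance of any of prop_75, prop_88, prop_112 from where it was at the start of the episode above 0.03 m).
It fails at once if the shelf or the chosen prop is dropped (falls faster than 0.35 m/s, from 6 mm or more, out of the fingers) ((contact force between the fingers and shelf below 0.05 N and linear speed of shelf above 0.35 m/s) or (contact force between the fingers and prop_100 below 0.05 N and linear speed of prop_100 above 0.35 m/s)).
It also fails if it takes over 72 s, if anything falls off the work surface, if the arm or the gripper's body presses on something with over 40 N, if the wrist force passes 120 N, or if a joint passes its speed limit or range.

## Robot

A 6-joint arm with a two-finger parallel gripper is mounted at the origin on the work surface. World frame = base frame: x ahead of the robot, y to its left, z up, the work surface at z = 0. Lengths are in m, angles in rad, forces in N, time in s.
With the tool pointing down it reaches from about 0.425 to 0.95 m from the base axis. Payload 3.5 kg.
Tool frame: the origin (TCP) lies at the very end of the fingers, on their centre line; the grasp point (between the pads) lies 19 mm behind it (ctrl.pinch_z is the distance from the TCP to the grasp point, in m); z points along the fingers, y is the line along which they close (so a half turn about z gives the same grasp; the last joint's range is limited). The gripper opens to 85 mm and grips with 20 to 120 N. Pads are 22 mm wide; open, the fingers measure 114 mm over their backs; the gripper's body (76 mm by 85 mm) begins 54 mm behind the grasp point. The pads swing forward as they close: fully open they stand 13 mm farther back than shut.
Start: joints at [1.059, 0.286, 1.577, -0, 1.279, -0.15], TCP at [0.239, 0.631, 0.231] pointing down, gripper open.
Joint ranges: [-2.77, 2.77], [-0.9, 2.22], [0.21, 2.48], [-1.53, 4.67], [0.24, 2.81], [-2.84, 2.84]. Speed limits (rad/s): [2.79, 2.79, 3.14, 3.14, 3.14, 3.14].

## Interface

Orientations are given as a unit quaternion [x, y, z, w].
In Python, from plant import ctrl gives the robot as it stands. The module is installed in compiled form; this text tells all that it offers.
- The arm moves only by the shell command python3 -m crank 'ROWS' [OPENING] [FORCE]. ROWS is JSON, a list of rows, each a list of 6 numbers: the shift along the tool's x, y, z in cm, then the turn, a rotation vector about the tool's x, y, z in rad. In form: [[tx, ty, tz, rx, ry, rz], ...]. A call has 1 to 10 rows; each row is the pose to reach, as a shift and turn from the pose commanded when the call began, along the tool's axes at that moment; what a row does not reach only later rows make up. A row lasts 1/10 s, in which the tool goes at most 50 mm and 8.59 degrees, less where a joint would pass 70% of its speed; a pose out of reach is approached as far as the arm can. A call with a gripper value outside its range is refused whole. OPENING is the opening, from 0 (shut) to 1 (fully open), set as the call begins (- or left out, the last holds). The fingers move at their own pace and stop on an object; FORCE is the grip in N (left out, the last holds). Time passes only in rows, so rows that repeat a pose let the fingers close. It gives the time, the measured TCP pose, the force, the opening and the grip force at its end, in the units of the state.
- ctrl.get_state(): the state, without advancing time (a new reading comes with each control period).
- ctrl.read_camera(name): name is "side" or "top" or "wrist"; returns (picture, depth): 384x512x3 uint8, blue, green, red; 384x512 float32, m along the optical axis (not along the pixel's ray), 0 where there is no reading.
- ctrl.camera_info(name): a dict with "K" (3x3 intrinsics, pixels), "origin" and "orientation" of the camera in the world. Camera axes: x right, y down, z forward; pixel columns grow to the right and rows downward; lengths in m; the calibration is good to about 2 mm. The wrist camera is an equidistant fisheye: a pixel r from the principal point sees the ray r / f radians off the axis. A picture is of the moment at which its call begins: read the wrist's pose just before it. camera_info takes no time and is no camera call; for the wrist camera it gives the pose at the moment of the call.
- ctrl.sign_off(): hands the job in; it is judged then, once.
The state is a dict: "time": time; "qpos": joint angles; "dq": joint speeds; "joint_efforts": joint torques, N m; "eef_pos": TCP position; "tcp_rot": TCP orientation; "contact_force": force on the tool from outside, world axes, zero at the start; "wrist_torque": the same for the moment, N m; "opening": opening from 0.0 (shut) to 1.0 (fully open); "finger_force": force on a finger pad.
Only numpy, scipy, OpenCV 4.12 (cv2) and the standard library are available. Lean on these libraries where they do the work, as an engineer would, in place of code of your own. Each camera call takes 0.05 s, during which the arm holds its last target. There are 200 camera calls.

## Working session

There is one attempt and no reset: what is moved stays moved. The work goes in short steps, Python scripts to look and compute and a shell command to move; the robot and the scene stay as the last step left them, time stands still between calls to the robot, and variables do not carry over. Pictures are saved under pics/ and viewed, at most 10 in all, crops included, and the job is handed in when it is done.

```bash
mkdir -p pics; cat > h.py <<'E'
import numpy as np,cv2
from plant import ctrl
from scipy.spatial.transform import Rotation as R
def cloud(name):
    i=ctrl.camera_info(name);p,d=ctrl.read_camera(name)
    K=np.array(i["K"]);v,u=np.mgrid[0:384,0:512]
    c=np.dstack([(u-K[0,2])/K[0,0]*d,(v-K[1,2])/K[1,1]*d,d])
    w=c@R.from_quat(i["orientation"]).as_matrix().T+np.array(i["origin"])
    w[d==0]=np.nan
    return p,d,w
E
python3 - <<'E'
from h import *
s=ctrl.get_state();print(s)
for n in ("top","side"):
    p,d,w=cloud(n);print(n,ctrl.camera_info(n))
    np.savez(n+".npz",p=p,d=d,w=w);cv2.imwrite(f"pics/{n}0.png",p)
E
```

```text
{'time': 0.0, 'qpos': array([ 1.05900500e+00,  2.87224982e-01,  1.57813914e+00,  5.27586884e-06,
        1.27859624e+00, -1.49974034e-01]), 'dq': array([ 0.00105892,  0.00083559, -0.00028598,  0.00300419,  0.00111465,
        0.00034722]), 'joint_efforts': array([-5.05330058e-05, -4.05976331e+01, -2.92627734e+01, -9.83201062e-05,
        5.88420429e-03,  5.20840501e-06]), 'eef_pos': array([0.23857044, 0.63074988, 0.22992812]), 'tcp_rot': array([ 1.79924091e-01,  9.83679785e-01, -1.11881436e-03, -3.86995545e-04]), 'contact_force': array([-0.27264427,  0.60248713, -0.57757793]), 'wrist_torque': array([ 0.02362574, -0.05366324,  0.00625985]), 'finger_force': 0.0, 'opening': 0.9967066355443653}
top {'K': array([[360.19372901,   0.        , 258.75079115],
       [  0.        , 360.19372901, 193.91345401],
       [  0.        ,   0.        ,   1.        ]]), 'origin': array([ 0.42543535, -0.03791351,  0.99004745]), 'orientation': array([ 0.71662644, -0.69688854,  0.01555682, -0.02347118])}
side {'K': array([[349.59773791,   0.        , 251.47956131],
       [  0.        , 349.59773791, 189.22245926],
       [  0.        ,   0.        ,   1.        ]]), 'origin': array([-0.04279706,  0.47489722,  0.4914348 ]), 'orientation': array([-0.34869515,  0.78472255, -0.46983599,  0.20463715])}
```

View pics/top0.png

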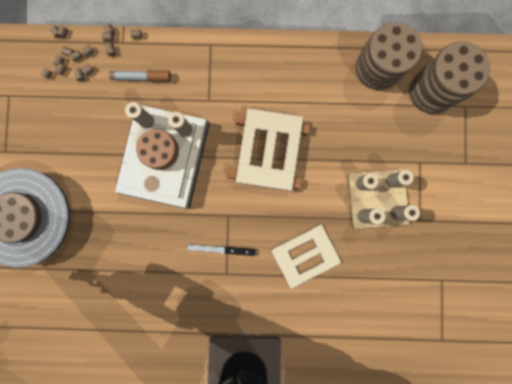

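View pics/side0.png

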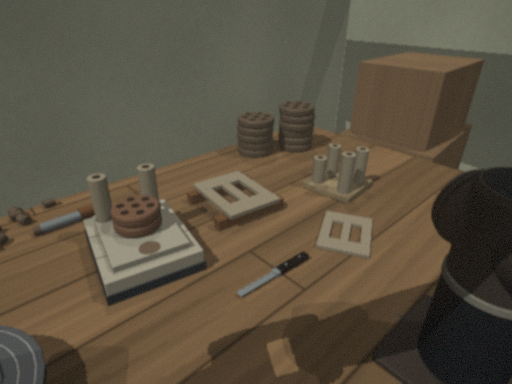

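The top view shows the hearth at about (162,155) with its empty mark at (152,184). The large shelf is on battens at (270,150), and a smaller look-alike lies flat at (306,256). The ware board with four props is at (382,198). The side view shows the same layout. Next I'll measure.

```bash
cat > m.py <<'E'
from h import *
f=np.load("top.npz");p,w=f["p"],f["w"];Z=w[...,2];hsv=cv2.cvtColor(p,cv2.COLOR_BGR2HSV)
i=ctrl.camera_info("top");K=i["K"];Rm=R.from_quat(i["orientation"]).as_matrix();o=np.array(i["origin"])
def plane(u,v,z):
    r=Rm@np.array([(u-K[0,2])/K[0,0],(v-K[1,2])/K[1,1],1]);return o+r*(z-o[2])/r[2]
def box(a):
    m=np.zeros(Z.shape,bool);m[a[1]:a[3],a[0]:a[2]]=1;return m
def rect(m,z,name):
    m=cv2.morphologyEx(m.astype(np.uint8),cv2.MORPH_OPEN,np.ones((3,3)))
    c=max(cv2.findContours(m,cv2.RETR_EXTERNAL,cv2.CHAIN_APPROX_NONE)[0],key=cv2.contourArea)
    P=np.array([plane(u,v,z)[:2] for u,v in c[:,0]],np.float32)*1000
    (x,y),(a,b),t=cv2.minAreaRect(P);print(name,np.round([x,y,a,b,t],1))
print("bench z",np.nanmedian(Z[250:300,100:180]))
rect((Z>.03)&(Z<.055)&box((225,100,315,200)),.042,"shelf")
rect((Z>.055)&(Z<.075)&box((100,95,215,215)),.065,"floor shelf")
rect((hsv[...,2]>150)&(hsv[...,1]<110)&(Z<.03)&box((265,215,350,295)),.012,"decoy")
# tall things
for b,n in (((335,160,430,235),"board"),((100,95,215,215),"hearth")):
    z0=.065 if n=="board" else .13
    m=((Z>z0)&box(b)).astype(np.uint8)
    k,l,st,ce=cv2.connectedComponentsWithStats(m)
    for j in range(1,k):
        if st[j,4]<15: continue
        q=w[l==j];zt=np.percentile(q[:,2],90);q2=q[q[:,2]>zt-.006];
        mm=((l==j)&(Z>zt-.006)).astype(np.uint8)
        c=max(cv2.findContours(mm,cv2.RETR_EXTERNAL,cv2.CHAIN_APPROX_NONE)[0],key=cv2.contourArea)
        (u,v),r=cv2.minEnclosingCircle(c)
        print(n,np.round(ce[j]),st[j,4],"ztop",round(float(zt),4),"med",np.round(np.median(q2,0),4),"circ",np.round(plane(u,v,zt),4),round(u),round(v),round(r,1))
m=((hsv[...,1]>55)&(hsv[...,2]<215)&box((138,172,168,196))&(abs(Z-.065)<.01)).astype(np.uint8)
k,l,st,ce=cv2.connectedComponentsWithStats(m);j=1+np.argmax(st[1:,4])
print("mark",ce[j],st[j],plane(*ce[j],.065))
E
python3 m.py
python3 - <<'E'
import cv2
p=cv2.imread('pics/top0.png')
cv2.imwrite('pics/crop1.png',cv2.resize(p[100:300,225:430],None,fx=3.5,fy=2.9,interpolation=2)[:,:717])
E
```

```text
bench z -0.0002442818160430793
shelf [598.9 -49.9 150.1 200.4  82.8]
floor shelf [573.3 235.4 151.9 199.5  78.9]
decoy [ 315.5 -157.3  124.9  162.    28.7]
board [402. 177.] 274 ztop 0.1066 med [ 0.5259 -0.3849  0.1051] circ [ 0.5259 -0.3842  0.1066] 405 177 7.9
board [369. 181.] 225 ztop 0.0939 med [ 0.5171 -0.3034  0.0923] circ [ 0.5169 -0.3018  0.0939] 370 180 7.8
board [408. 212.] 304 ztop 0.119 med [ 0.4401 -0.3957  0.1173] circ [ 0.4404 -0.3953  0.119 ] 411 212 7.9
board [373. 215.] 306 ztop 0.1308 med [ 0.43   -0.3079  0.1292] circ [ 0.4287 -0.3074  0.1308] 376 216 8.3
hearth [135. 111.] 292 ztop 0.1657 med [0.6604 0.2719 0.1645] circ [0.6597 0.2709 0.1657] 133 110 8.3
hearth [177. 120.] 269 ztop 0.1662 med [0.6402 0.1703 0.1645] circ [0.6398 0.1701 0.1662] 176 119 8.1
mark [151.47560976 183.18902439] [145 176  14  15 164] [0.49649093 0.2511176  0.065     ]
```

View pics/crop1.png

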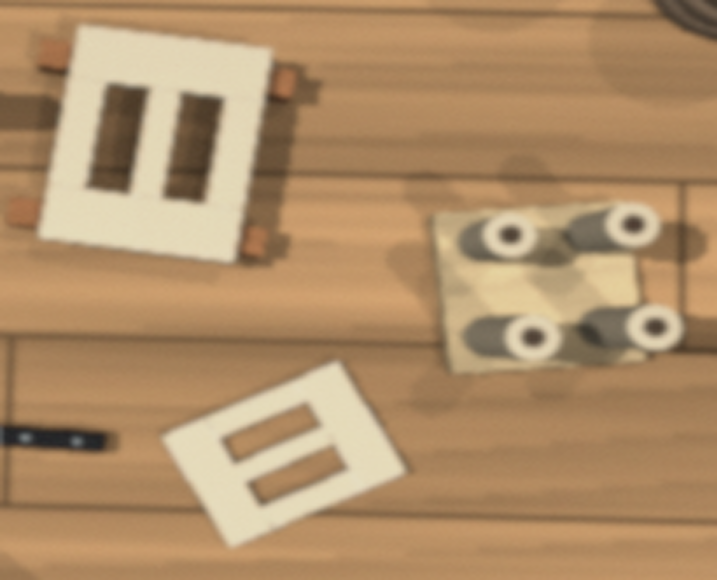

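Candidates for the prop, by pixel and top height: (405,177) at 106 mm, (370,180) at 93 mm, (411,212) at 118 mm and (376,216) at 130 mm. With the 18 mm board, (411,212) is the 100 mm one.

For the shelf there are (270,150), measuring 200x150 on the battens, and (306,256), measuring 162x125 and flat on the bench. The first is the larger and the one the job needs. The crop confirms both choices.

```bash
cat > go.py <<'E'
import sys,json
from h import *
s=ctrl.get_state();Q=R.from_quat(s["tcp_rot"]);p=s["eef_pos"]
def yt(deg):  # tool down, y axis at heading deg
    y=np.array([np.cos(np.radians(deg)),np.sin(np.radians(deg)),0]);z=np.array([0,0,-1.]);return R.from_matrix(np.column_stack([np.cross(y,z),y,z]))
print("t",round(s["time"],2),"p",np.round(p,4),"yaw",np.round(np.degrees(np.arctan2(*Q.as_matrix()[[1,0],1])),2),"f",np.round(s["contact_force"],1),"open",round(s["opening"],3),"ff",round(s["finger_force"],1))
for t in json.loads(sys.argv[1]):
    print(t,"cm",np.round(Q.inv().apply(np.array(t[:3])-p)*100,2),"rv",np.round((Q.inv()*yt(t[3])).as_rotvec(),3))
E
python3 go.py '[[0.5,0.4,0.26,78.8],[0.56,0.1,0.26,78.8],[0.52,-0.2,0.26,78.8],[0.44,-0.395,0.2,78.8]]'
```

```text
t 0.1 p [0.2386 0.6308 0.23  ] yaw 69.27 f [ 0.1 -0.5 -0.2] open 0.999 ff 0.0
[0.5, 0.4, 0.26, 78.8] cm [-32.61 -12.34  -2.98] rv [-0.002 -0.001 -0.166]
[0.56, 0.1, 0.26, 78.8] cm [-48.85 -38.27  -2.93] rv [-0.002 -0.001 -0.166]
[0.52, -0.2, 0.26, 78.8] cm [-55.73 -67.74  -2.87] rv [-0.002 -0.001 -0.166]
[0.44, -0.395, 0.2, 78.8] cm [-55.15 -88.8    3.18] rv [-0.002 -0.001 -0.166]
```

```bash
python3 -m crank '[[-4,-1.5,-1,0,0,-0.08],[-8,-3,-2,0,0,-0.16],[-12,-4.5,-3,0,0,-0.166],[-16,-6,-3,0,0,-0.166],[-20,-7.6,-3,0,0,-0.166],[-24,-9.1,-3,0,0,-0.166],[-28,-10.6,-3,0,0,-0.166],[-32,-12.3,-3,0,0,-0.166],[-34.5,-16,-3,0,0,-0.166],[-37,-20,-3,0,0,-0.166]]' 0.72 && python3 go.py '[[0.56,0.1,0.26,78.8],[0.52,-0.2,0.26,78.8],[0.44,-0.395,0.2,78.8]]'
```

```text
time: 1.1
eef_pos: [0.5147, 0.3116, 0.2604]
tcp_rot: [0.098, 0.995, -0.0, -0.001]
contact_force: [-0.1, -0.5, 0.8]
opening: 0.721
finger_force: 0.0
t 1.1 p [0.5147 0.3116 0.2604] yaw 78.79 f [-0.1 -0.5  0.8] open 0.721 ff 0.0
[0.56, 0.1, 0.26, 78.8] cm [ -8.56 -19.88   0.04] rv [-0.001 -0.001 -0.   ]
[0.52, -0.2, 0.26, 78.8] cm [-10.47 -50.09   0.06] rv [-0.001 -0.001 -0.   ]
[0.44, -0.395, 0.2, 78.8] cm [ -6.42 -70.76   6.08] rv [-0.001 -0.001 -0.   ]
```

```bash
python3 -m crank '[[-1.7,-4,0,0,0,0],[-3.4,-8,0,0,0,0],[-5,-12,0,0,0,0],[-7,-16,0,0,0,0],[-8.5,-20,0,0,0,0],[-8.8,-24.8,0,0,0,0],[-9.1,-29.6,0,0,0,0],[-9.4,-34.4,0,0,0,0],[-9.7,-39.2,0,0,0,0],[-10,-44,0,0,0,0]]' && python3 -m crank '[[-0.3,-4.5,0,0,0,0],[0.4,-9,0,0,0,0],[1.2,-13.5,1,0,0,0],[2,-18,2,0,0,0],[2.8,-22,3.5,0,0,0],[3.5,-25,5,0,0,0],[3.6,-26.8,6,0,0,0],[3.6,-26.8,6,0,0,0],[3.6,-26.8,6,0,0,0]]' && python3 - <<'E'
from h import *
p,d,w=cloud("top");q=w[195:230,390:430];cv2.imwrite("pics/top1.png",p)
i=ctrl.camera_info("wrist");s=ctrl.get_state();pw,_=ctrl.read_camera("wrist");cv2.imwrite("pics/wr1.png",pw)
E
python3 go.py '[[0.440,-0.395,0.2,78.8],[0.440,-0.395,0.078,78.8]]'
```

```text
time: 2.1
eef_pos: [0.5258, -0.1394, 0.2609]
tcp_rot: [0.098, 0.995, 0.0, -0.0]
contact_force: [0.7, 0.1, 0.9]
opening: 0.722
finger_force: 0.0
time: 3.0
eef_pos: [0.4395, -0.3931, 0.201]
tcp_rot: [0.098, 0.995, 0.001, -0.0]
contact_force: [0.8, 0.2, -0.0]
opening: 0.723
finger_force: 0.0
t 3.1 p [ 0.4401 -0.3927  0.2021] yaw 78.87 f [ 0.4  0.4 -0. ] open 0.72 ff 0.0
[0.44, -0.395, 0.2, 78.8] cm [-0.03 -0.22  0.21] rv [-0.     0.001  0.001]
[0.44, -0.395, 0.078, 78.8] cm [-0.02 -0.22 12.41] rv [-0.     0.001  0.001]
```

View pics/wr1.png

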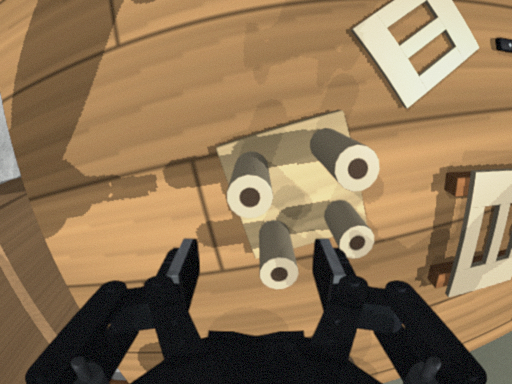

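The wrist view shows four prop tops at (250,195), (358,168), (280,272) and (357,242). I'll project the measured props and the TCP into it as a check.

```bash
cat > wr.py <<'E'
from h import *
def proj(P,i):
    c=R.from_quat(i["orientation"]).inv().apply(np.array(P)-np.array(i["origin"]))
    K=np.array(i["K"]);th=np.arctan2(np.hypot(c[0],c[1]),c[2]);a=np.arctan2(c[1],c[0])
    return np.round([K[0,2]+K[0,0]*th*np.cos(a),K[1,2]+K[1,1]*th*np.sin(a)],1)
if __name__=="__main__":
    i=ctrl.camera_info("wrist");p=ctrl.get_state()["eef_pos"];print(i["origin"],p)
    for n,P in dict(p100=(.440,-.395,.118),p88=(.526,-.3845,.106),p112=(.4293,-.3077,.13),p75=(.517,-.3025,.093),tcp=p,below=(p[0],p[1],.118)).items(): print(n,proj(P,i))
E
python3 wr.py
```

```text
[ 0.3613874  -0.37706632  0.34379658] [ 0.44014466 -0.39274676  0.20207825]
p100 [252.6 196.5]
p88 [281.1 273. ]
p112 [360.6 168.2]
p75 [358.9 242.3]
tcp [255.2 247.9]
below [255.3 196.2]
```

The gripper is over the 100 mm prop: projected (253,196), seen (250,195). Descending.

```bash
python3 -m crank '[[0,-0.4,2,0,0,0],[0,-0.4,5,0,0,0],[0,-0.4,8,0,0,0],[0,-0.4,10,0,0,0],[0,-0.4,11.5,0,0,0],[0,-0.4,12.4,0,0,0],[0,-0.4,12.4,0,0,0]]' && python3 -m crank '[[0,0,0,0,0,0],[0,0,0,0,0,0],[0,0,0,0,0,0],[0,0,0,0,0,0],[0,0,0,0,0,0],[0,0,0,0,0,0],[0,0,0,0,0,0]]' 0.2 40 && python3 go.py '[[0.44,-0.395,0.26,78.8]]'
```

```text
time: 3.8
eef_pos: [0.4385, -0.3968, 0.0767]
tcp_rot: [0.097, 0.995, 0.0, -0.0]
contact_force: [0.6, -0.1, -0.0]
opening: 0.717
finger_force: 0.0
time: 4.5
eef_pos: [0.4392, -0.3984, 0.079]
tcp_rot: [0.098, 0.995, -0.001, 0.001]
contact_force: [0.4, 0.6, 5.3]
opening: 0.435
finger_force: 40.2
t 4.5 p [ 0.4392 -0.3984  0.079 ] yaw 78.78 f [0.4 0.6 5.3] open 0.435 ff 40.2
[0.44, -0.395, 0.26, 78.8] cm [ -0.05   0.32 -18.1 ] rv [-0.002  0.002 -0.   ]
```

```bash
python3 -m crank '[[0,0,-0.5,0,0,0],[0,0,-2,0,0,0],[0,0,-4.5,0,0,0],[0,0,-8,0,0,0],[0,0,-11,0,0,0],[0,0,-14,0,0,0],[-1,2,-17,0,0,0],[-2,5,-19,0,0,0],[-3,9,-19.5,0,0,0],[-4,13,-19.5,0,0,0]]' && python3 go.py '[[0.54,-0.1,0.27,78.8],[0.54,0.1,0.27,78.8],[0.4965,0.251,0.26,78.8]]'
```

```text
time: 5.5
eef_pos: [0.5035, -0.2772, 0.2747]
tcp_rot: [0.098, 0.995, -0.001, 0.001]
contact_force: [0.7, 0.3, -2.3]
opening: 0.434
finger_force: 40.4
t 5.5 p [ 0.5035 -0.2772  0.2747] yaw 78.7 f [ 0.7  0.3 -2.3] open 0.434 ff 40.4
[0.54, -0.1, 0.27, 78.8] cm [-0.11 18.1   0.44] rv [-0.002  0.003 -0.002]
[0.54, 0.1, 0.27, 78.8] cm [ 3.81 37.71  0.4 ] rv [-0.002  0.003 -0.002]
[0.4965, 0.251, 0.26, 78.8] cm [11.04 51.67  1.36] rv [-0.002  0.003 -0.002]
```

```bash
python3 -m crank '[[0,4,0,0,0,0],[0,8.5,0,0,0,0],[0,13,0,0,0,0],[0,17.5,0,0,0,0],[1,22,0,0,0,0],[2,26.5,0,0,0,0],[3,31,0,0,0,0],[4,35.5,0,0,0,0],[6,39.5,0,0,0,0],[7.5,43.5,0,0,0,0]]' && python3 -m crank '[[1.5,3,0,0,0,0],[2.5,6,0.5,0,0,0],[3.5,8.2,1.2,0,0,0],[3.5,8.2,1.2,0,0,0],[3.5,8.2,1.2,0,0,0]]' && python3 - <<'E'
from h import *
import wr
i=ctrl.camera_info("wrist");pw,_=ctrl.read_camera("wrist");cv2.imwrite("pics/wr2.png",pw)
p,d,w=cloud("side");cv2.imwrite("pics/side2.png",p[120:320,40:300])
p,d,w=cloud("top");cv2.imwrite("pics/top2.png",p)
for P in [(.4965,.251,.065),(.4965,.251,.165)]: print(wr.proj(P,i))
E
python3 go.py '[[0.4965,0.251,0.26,78.8],[0.4965,0.251,0.126,78.8]]'
```

```text
time: 6.5
eef_pos: [0.5127, 0.1651, 0.2725]
tcp_rot: [0.098, 0.995, -0.0, -0.0]
contact_force: [1.5, -0.8, -2.1]
opening: 0.432
finger_force: 40.4
time: 7.0
eef_pos: [0.4951, 0.2506, 0.2601]
tcp_rot: [0.097, 0.995, -0.001, -0.0]
contact_force: [0.3, 0.6, -1.5]
opening: 0.436
finger_force: 40.5
[256.1 165.5]
[256.2 193.4]
t 7.15 p [0.496  0.2498 0.2608] yaw 78.71 f [ 0.8  0.3 -2.2] open 0.437 ff 40.5
[0.4965, 0.251, 0.26, 78.8] cm [-0.03  0.13  0.08] rv [-0.     0.001 -0.002]
[0.4965, 0.251, 0.126, 78.8] cm [-0.02  0.13 13.48] rv [-0.     0.001 -0.002]
```

View pics/wr2.png

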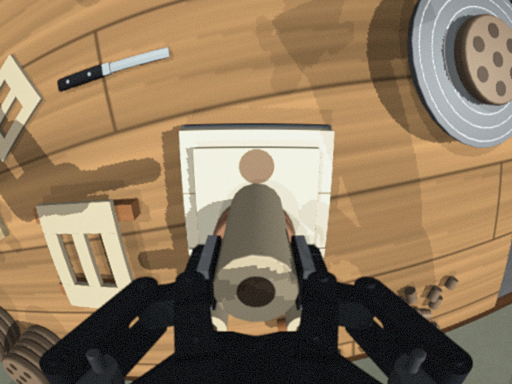

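The wrist view shows the prop upright in the fingers, with the empty mark at (256,166), where I predicted it (256,165.5). Lowering, with the last stretch slow.

```bash
python3 -m crank '[[0,0.1,2,0,0,0],[0,0.1,5,0,0,0],[0,0.1,8,0,0,0],[0,0.1,10.5,0,0,0],[0,0.1,12,0,0,0],[0,0.1,12.6,0,0,0],[0,0.1,12.9,0,0,0],[0,0.1,13,0,0,0]]' && python3 -m crank '[[0,0,0.1,0,0,0],[0,0,0.2,0,0,0],[0,0,0.3,0,0,0],[0,0,0.35,0,0,0],[0,0,0.4,0,0,0]]'; python3 go.py '[[0.4965,0.251,0.126,78.8]]'
```

```text
time: 7.95
eef_pos: [0.4968, 0.2517, 0.1315]
tcp_rot: [0.098, 0.995, 0.0, 0.001]
contact_force: [-0.1, 0.3, -1.7]
opening: 0.434
finger_force: 40.5
time: 8.45
eef_pos: [0.4958, 0.2517, 0.1264]
tcp_rot: [0.098, 0.995, 0.0, 0.0]
contact_force: [0.6, -0.7, -1.1]
opening: 0.437
finger_force: 40.5
t 8.45 p [0.4958 0.2517 0.1264] yaw 78.79 f [ 0.6 -0.7 -1.1] open 0.437 ff 40.5
[0.4965, 0.251, 0.126, 78.8] cm [-0.08 -0.06  0.04] rv [ 0.  0. -0.]
```

```bash
python3 -m crank '[[0,0,0.05,0,0,0],[0,0,0.1,0,0,0],[0,0,0.15,0,0,0],[0,0,0.15,0,0,0]]'; python3 -m crank '[[0,0,0.05,0,0,0],[0,0,0.1,0,0,0],[0,0,0.1,0,0,0]]'
```

```text
time: 8.85
eef_pos: [0.4961, 0.2518, 0.126]
tcp_rot: [0.098, 0.995, -0.0, 0.0]
contact_force: [-3.6, -0.6, 5.5]
opening: 0.438
finger_force: 41.2
time: 9.15
eef_pos: [0.4962, 0.2518, 0.126]
tcp_rot: [0.098, 0.995, -0.0, 0.0]
contact_force: [-3.8, -1.1, 9.0]
opening: 0.433
finger_force: 41.6
```

In contact with the shelf, so I release and go up.

```bash
python3 -m crank '[[0,0,0,0,0,0],[0,0,0,0,0,0],[0,0,0,0,0,0],[0,0,0,0,0,0],[0,0,0,0,0,0]]' 0.72 && python3 -m crank '[[0,0,-0.5,0,0,0],[0,0,-2,0,0,0],[0,0,-5,0,0,0],[0,0,-9,0,0,0],[0,-1,-13,0,0,0],[-1,-4,-15,0,0,0],[-2,-8,-15,0,0,0],[-3,-12,-15,0,0,0],[-4,-16,-15,0,0,0],[-5,-20,-15,0,0,0]]' 0.6 && python3 - <<'E'
from h import *
i=ctrl.camera_info("top");p,d,w=cloud("top");cv2.imwrite("pics/top3.png",p);Z=w[...,2]
m=(Z>.15)&(Z<.175);m[:, :100]=0;m[:95]=0;m[215:]=0;m[:,215:]=0
k,l,st,ce=cv2.connectedComponentsWithStats(m.astype(np.uint8))
for j in range(1,k):
    if st[j,4]>30: print(st[j],np.round(np.median(w[l==j],0),4))
E
python3 go.py '[[0.599,-0.05,0.27,82.8],[0.599,-0.05,0.12,82.8],[0.599,-0.05,0.016,82.8]]'
```

```text
time: 9.65
eef_pos: [0.4957, 0.2516, 0.1235]
tcp_rot: [0.098, 0.995, -0.0, -0.0]
contact_force: [-0.3, 0.1, -0.3]
opening: 0.721
finger_force: 0.0
time: 10.65
eef_pos: [0.506, 0.0443, 0.2757]
tcp_rot: [0.098, 0.995, -0.0, 0.001]
contact_force: [2.0, -0.4, -0.3]
opening: 0.601
finger_force: 0.0
[125 102  18  17 237] [0.6586 0.2703 0.1643]
[170 111  15   9  72] [0.6501 0.1672 0.1644]
[130 172  12  16 143] [0.4976 0.2575 0.1647]
t 10.7 p [0.5065 0.0391 0.2756] yaw 78.56 f [ 1.2 -2.6  0.6] open 0.603 ff 0.0
[0.599, -0.05, 0.27, 82.8] cm [-10.83  -6.9    0.63] rv [-0.005  0.003 -0.074]
[0.599, -0.05, 0.12, 82.8] cm [-10.78  -6.83  15.63] rv [-0.005  0.003 -0.074]
[0.599, -0.05, 0.016, 82.8] cm [-10.74  -6.78  26.03] rv [-0.005  0.003 -0.074]
```

```bash
python3 -m crank '[[-2.5,-1.7,0,0,0,-0.04],[-5.5,-3.5,0,0,0,-0.074],[-8.5,-5.3,2,0,0,-0.074],[-10.8,-6.9,5,0,0,-0.074],[-10.8,-6.9,9,0,0,-0.074],[-10.8,-6.9,12,0,0,-0.074],[-10.8,-6.9,12.6,0,0,-0.074],[-10.8,-6.9,12.6,0,0,-0.074],[-10.8,-6.9,12.6,0,0,-0.074]]' 0.52 && python3 - <<'E'
from h import *
import wr
i=ctrl.camera_info("wrist");pw,_=ctrl.read_camera("wrist");cv2.imwrite("pics/wr3.png",pw)
a=np.radians(-7.2);c,s=np.cos(a),np.sin(a)
for q in [(50,12),(50,-12),(-50,12),(-50,-12),(-50,46),(-50,-46),(-100,75),(-100,-75)]: print(q,wr.proj((.5989+(c*q[0]-s*q[1])/1000,-.0499+(s*q[0]+c*q[1])/1000,.042),i))
p,d,w=cloud("top");Z=w[...,2];cv2.imwrite("pics/top4.png",p)
m=(Z>.15)&(Z<.175);m[:, :100]=0;m[:95]=0;m[215:]=0;m[:,215:]=0
k,l,st,ce=cv2.connectedComponentsWithStats(m.astype(np.uint8))
for j in range(1,k):
    if st[j,4]>30: print(st[j],np.round(np.median(w[l==j],0),4))
E
python3 go.py '[[0.599,-0.05,0.12,82.8],[0.599,-0.05,0.016,82.8]]'
```

```text
time: 11.6
eef_pos: [0.5999, -0.043, 0.1506]
tcp_rot: [0.061, 0.998, -0.0, 0.002]
contact_force: [-0.2, -0.3, -0.1]
opening: 0.517
finger_force: 0.0
(50, 12) [260.5 236.7]
(50, -12) [235.2 236.5]
(-50, 12) [261.7 129.9]
(-50, -12) [233.2 129.8]
(-50, 46) [301.7 130.5]
(-50, -46) [193.7 130.4]
(-100, 75) [336.9  73.9]
(-100, -75) [159.6  74.2]
[125 102  18  17 236] [0.659  0.2704 0.1643]
[168 111  17  18 227] [0.6393 0.1695 0.1645]
[130 172  18  16 235] [0.4958 0.2505 0.1644]
t 11.7 p [ 0.6001 -0.0431  0.1509] yaw 83.04 f [ 0.4 -0.6  0.6] open 0.518 ff 0.0
[0.599, -0.05, 0.12, 82.8] cm [ 0.04 -0.7   3.09] rv [-0.001  0.005  0.004]
[0.599, -0.05, 0.016, 82.8] cm [ 0.09 -0.69 13.49] rv [-0.001  0.005  0.004]
```

View pics/wr3.png

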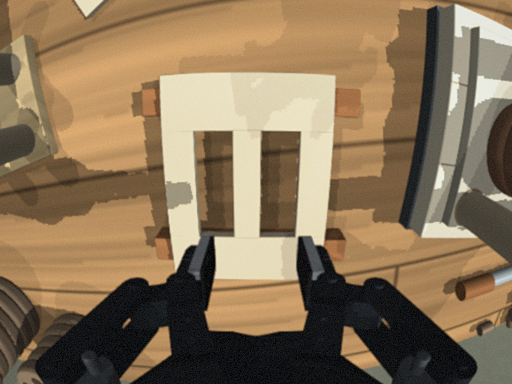

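The new prop stands at (0.496,0.2505), within 1 mm of the mark. The shelf bar (233–261) and slots (195–300) match the prediction, so I go down with a finger in each slot.

```bash
python3 -m crank '[[0,-0.4,1,0,0.005,0.004],[0,-0.7,3,0,0.005,0.004],[0,-0.7,5,0,0.005,0.004],[0,-0.7,7,0,0.005,0.004],[0,-0.7,9,0,0.005,0.004],[0,-0.7,11,0,0.005,0.004],[0,-0.7,12.5,0,0.005,0.004],[0,-0.7,13.5,0,0.005,0.004],[0,-0.7,13.9,0,0.005,0.004],[0,-0.7,13.9,0,0.005,0.004]]' && python3 go.py '[[0.599,-0.05,0.012,82.8]]'
```

```text
time: 12.7
eef_pos: [0.5976, -0.0499, 0.0086]
tcp_rot: [0.063, 0.998, 0.0, -0.003]
contact_force: [0.2, 0.7, -0.4]
opening: 0.52
finger_force: 0.0
t 12.7 p [ 0.5976 -0.0499  0.0086] yaw 82.79 f [ 0.2  0.7 -0.4] open 0.52 ff 0.0
[0.599, -0.05, 0.012, 82.8] cm [-0.14  0.01 -0.34] rv [ 0.    -0.005 -0.   ]
```

```bash
python3 -m crank '[[-0.1,0,-0.3,0,-0.005,0],[-0.1,0,-0.3,0,-0.005,0],[-0.1,0,-0.3,0,-0.005,0]]' && python3 -m crank '[[0,0,0,0,0,0],[0,0,0,0,0,0],[0,0,0,0,0,0],[0,0,0,0,0,0],[0,0,0,0,0,0],[0,0,0,0,0,0]]' 0.1 80 && python3 go.py '[[0.599,-0.05,0.012,82.8]]'
```

```text
time: 13.0
eef_pos: [0.5994, -0.0502, 0.013]
tcp_rot: [0.063, 0.998, -0.0, 0.001]
contact_force: [0.9, -0.2, -0.2]
opening: 0.522
finger_force: 0.0
time: 13.6
eef_pos: [0.599, -0.0503, 0.0126]
tcp_rot: [0.063, 0.998, -0.0, 0.0]
contact_force: [-1.9, -0.5, 5.5]
opening: 0.265
finger_force: 79.1
t 13.6 p [ 0.599  -0.0503  0.0126] yaw 82.8 f [-1.9 -0.5  5.5] open 0.265 ff 79.1
[0.599, -0.05, 0.012, 82.8] cm [0.   0.03 0.06] rv [-0.001  0.001  0.   ]
```

```bash
python3 -m crank '[[0,0,-0.4,0,0,0],[0,0,-1.5,0,0,0],[0,0,-3.5,0,0,0],[0,0,-6.5,0,0,0],[0,0,-10,0,0,0],[0,0,-13.5,0,0,0],[0,0,-17,0,0,0],[0,0,-20,0,0,0],[0,0,-22,0,0,0],[0,0,-22.5,0,0,0]]' && python3 go.py '[[0.573,0.2355,0.235,78.8]]'
```

```text
time: 14.6
eef_pos: [0.5993, -0.0499, 0.2393]
tcp_rot: [0.063, 0.998, -0.0, 0.002]
contact_force: [0.8, 0.2, -6.2]
opening: 0.269
finger_force: 79.1
t 14.6 p [ 0.5993 -0.0499  0.2393] yaw 82.8 f [ 0.8  0.2 -6.2] open 0.269 ff 79.1
[0.573, 0.2355, 0.235, 78.8] cm [ 6.18 27.99  0.4 ] rv [-0.     0.004  0.07 ]
```

```bash
python3 -m crank '[[0.5,2,0,0,0,0],[1.2,5.5,0,0,0,0.02],[2,9.5,0,0,0,0.04],[3,13.5,0,0,0,0.06],[3.8,17.5,0,0,0,0.07],[4.6,21,0,0,0,0.07],[5.3,24,0,0,0,0.07],[5.8,26.5,0,0,0,0.07],[6.2,28,0,0,0,0.07],[6.2,28,0,0,0,0.07]]' && python3 -m crank '[[0,0,0,0,0,0],[0,0,0,0,0,0]]' && cat > sh.py <<'E'
from h import *
p,d,w=cloud("top");Z=w[...,2];n=ctrl.get_state()
cv2.imwrite("pics/top5.png",p)
hsv=cv2.cvtColor(p,cv2.COLOR_BGR2HSV)
b=np.zeros(Z.shape,bool);b[70:240,80:240]=1
z=n["eef_pos"][2]+.0174+.012
m=b&(abs(Z-z)<.02)&(hsv[...,1]<110)&(hsv[...,2]>90)
q=w[m];c,_,_,_=np.linalg.lstsq(np.c_[q[:,:2],np.ones(len(q))],q[:,2],rcond=None)
print("expected top z",round(z,4),"n",m.sum(),"plane tilt xy",np.round(c[:2],4))
k=max(cv2.findContours(m.astype(np.uint8),cv2.RETR_EXTERNAL,cv2.CHAIN_APPROX_NONE)[0],key=cv2.contourArea)
i=ctrl.camera_info("top");K=i["K"];Rm=R.from_quat(i["orientation"]).as_matrix();o=np.array(i["origin"])
r=np.c_[(k[:,0,0]-K[0,2])/K[0,0],(k[:,0,1]-K[1,2])/K[1,1],np.ones(len(k))]@Rm.T
zt=float(np.median(q[:,2]));P=(o+r*((zt-o[2])/r[:,2])[:,None])[:,:2].astype(np.float32)*1000
print("top z",round(zt,4),np.round(np.array(sum(map(lambda x:list(x) if hasattr(x,'__len__') else [x],cv2.minAreaRect(P)),[])),1))
E
python3 sh.py; python3 go.py '[[0.573,0.2355,0.235,78.8],[0.573,0.2355,0.1476,78.8]]'
```

```text
time: 15.6
eef_pos: [0.5707, 0.2372, 0.2346]
tcp_rot: [0.096, 0.995, -0.0, -0.002]
contact_force: [0.6, -0.4, -6.8]
opening: 0.26
finger_force: 79.4
time: 15.8
eef_pos: [0.5722, 0.2344, 0.2361]
tcp_rot: [0.098, 0.995, -0.001, -0.001]
contact_force: [0.1, 0.4, -6.1]
opening: 0.268
finger_force: 79.4
expected top z 0.2658 n 3400 plane tilt xy [-0.001   0.0068]
top z 0.2649 [570.1 223.3 131.7 199.9  78.9]
t 15.85 p [0.5723 0.2344 0.2364] yaw 78.7 f [-0.1  0.4 -6. ] open 0.265 ff 79.4
[0.573, 0.2355, 0.235, 78.8] cm [-0.04  0.12  0.14] rv [-0.001 -0.001 -0.002]
[0.573, 0.2355, 0.1476, 78.8] cm [-0.05  0.13  8.88] rv [-0.001 -0.001 -0.002]
```

View pics/top5.png

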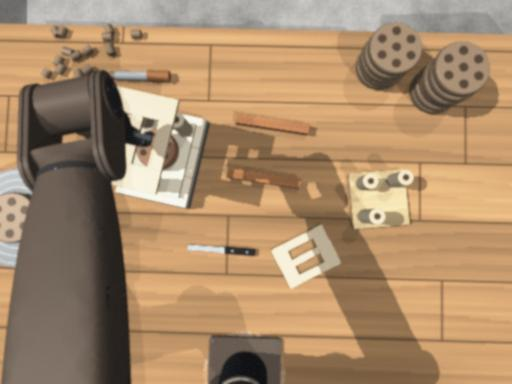

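The top view shows the shelf held level over the hearth at (150,140), partly hidden by the arm, with the right yaw (78.9). Lowering with a small +y correction.

```bash
python3 -m crank '[[0,0.2,1,0,0,0],[0,0.2,2.5,0,0,0],[0,0.2,4,0,0,0],[0,0.2,5.5,0,0,0],[0,0.2,6.8,0,0,0],[0,0.2,7.6,0,0,0],[0,0.2,8,0,0,0],[0,0.2,8.2,0,0,0],[0,0.2,8.3,0,0,0],[0,0.2,8.3,0,0,0]]' && python3 -m crank '[[0,0,0.1,0,0,0],[0,0,0.2,0,0,0],[0,0,0.3,0,0,0],[0,0,0.35,0,0,0],[0,0,0.4,0,0,0]]'; python3 go.py '[[0.573,0.2355,0.1476,78.8]]'
```

```text
time: 16.85
eef_pos: [0.5731, 0.2377, 0.1545]
tcp_rot: [0.098, 0.995, 0.0, 0.001]
contact_force: [-0.9, 0.1, -6.3]
opening: 0.265
finger_force: 79.3
time: 17.35
eef_pos: [0.5726, 0.2375, 0.1497]
tcp_rot: [0.098, 0.995, -0.0, -0.0]
contact_force: [0.2, 1.0, -6.5]
opening: 0.268
finger_force: 79.4
t 17.35 p [0.5726 0.2375 0.1497] yaw 78.78 f [ 0.2  1.  -6.5] open 0.268 ff 79.4
[0.573, 0.2355, 0.1476, 78.8] cm [-0.08 -0.19  0.21] rv [-0. -0. -0.]
```

```bash
python3 -m crank '[[0,-0.1,0.05,0,0,0],[0,-0.1,0.1,0,0,0],[0,-0.1,0.15,0,0,0],[0,-0.1,0.15,0,0,0]]' && python3 -m crank '[[0,0,0.05,0,0,0],[0,0,0.1,0,0,0],[0,0,0.1,0,0,0]]'; python3 go.py '[[0.573,0.2355,0.1476,78.8]]'
```

```text
time: 17.75
eef_pos: [0.5724, 0.2365, 0.1482]
tcp_rot: [0.098, 0.995, -0.0, -0.0]
contact_force: [0.1, -0.6, -7.8]
opening: 0.267
finger_force: 79.4
time: 18.05
eef_pos: [0.5726, 0.2366, 0.1477]
tcp_rot: [0.098, 0.995, 0.0, 0.0]
contact_force: [-0.6, -0.5, -4.6]
opening: 0.264
finger_force: 79.5
t 18.05 p [0.5726 0.2366 0.1477] yaw 78.79 f [-0.6 -0.5 -4.6] open 0.264 ff 79.5
[0.573, 0.2355, 0.1476, 78.8] cm [-0.06 -0.1   0.01] rv [ 0.  0. -0.]
```

Partial contact: -6.5 N has become -4.6 N. Lowering a touch more.

```bash
python3 -m crank '[[0,0,0.05,0,0,0],[0,0,0.1,0,0,0],[0,0,0.1,0,0,0]]'; python3 -m crank '[[0,0,0.05,0,0,0],[0,0,0.05,0,0,0]]'
```

```text
time: 18.35
eef_pos: [0.5728, 0.2366, 0.1476]
tcp_rot: [0.098, 0.995, 0.0, 0.0]
contact_force: [-2.3, -0.6, 1.0]
opening: 0.263
finger_force: 80.3
time: 18.55
eef_pos: [0.573, 0.2367, 0.1476]
tcp_rot: [0.098, 0.995, 0.0, 0.001]
contact_force: [-4.1, -1.1, 6.6]
opening: 0.265
finger_force: 80.9
```

```bash
python3 -m crank '[[0,0,0,0,0,0],[0,0,0,0,0,0],[0,0,0,0,0,0],[0,0,0,0,0,0],[0,0,0,0,0,0]]' 0.5 && python3 -m crank '[[0,0,-0.5,0,0,0],[0,0,-1.5,0,0,0],[0,0,-3,0,0,0],[0,0,-5,0,0,0],[0,0,-8,0,0,0],[0,0,-11,0,0,0],[0,-3,-13,0,0,0],[0,-8,-13,0,0,0],[0,-13,-13,0,0,0],[0,-17,-13,0,0,0]]' && python3 -m crank '[[0,-4.5,0,0,0,0],[0,-9,0,0,0,0],[0,-13,0,0,0,0],[0,-16,0,0,0,0],[0,-16,0,0,0,0],[0,-16,0,0,0,0]]' && sed -i 's/^z=.*/z=.177/' m.py sh.py && python3 sh.py && python3 - <<'E'
from h import *
p,_=ctrl.read_camera("side");cv2.imwrite("pics/side5.png",cv2.resize(p[100:320,50:310],None,fx=2,fy=2))
E
```

```text
time: 19.05
eef_pos: [0.5725, 0.2365, 0.1457]
tcp_rot: [0.098, 0.995, 0.0, 0.0]
contact_force: [0.2, 0.3, 0.3]
opening: 0.497
finger_force: 0.0
time: 20.05
eef_pos: [0.5391, 0.0679, 0.2781]
tcp_rot: [0.098, 0.995, -0.0, 0.002]
contact_force: [0.3, -0.2, 0.5]
opening: 0.499
finger_force: 0.0
time: 20.65
eef_pos: [0.5084, -0.0875, 0.2773]
tcp_rot: [0.098, 0.995, -0.0, 0.001]
contact_force: [0.2, 0.6, -1.1]
opening: 0.499
finger_force: 0.0
expected top z 0.177 n 4622 plane tilt xy [0.    0.003]
top z 0.1765 [573.2 236.4 152.6 199.8  78.7]
```

View pics/side5.png

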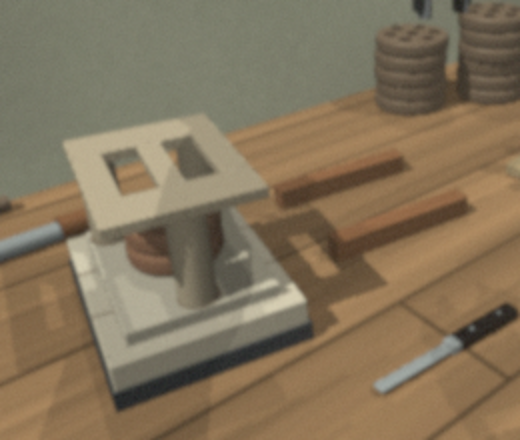

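The side view shows the shelf level on the three props, with the front prop foot at (197,295). Measured against the hearth, the shelf's centre is 1 mm off and its yaw 0.2° off. Handing in.

```bash
python3 -c "
from plant import ctrl
print(ctrl.sign_off())"
```

```text
the job is handed in; nothing more can be done
None
```

The 100 mm prop stands within about 1 mm of its mark and the larger slotted shelf lies level and square on all three props (about 1 mm and 0.2° off the hearth); I handed the job in at about 21 s of the allowed 72, and no verdict was shown.

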